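# Hold the dry bath open for sampling

### The job

I am about to take samples from the vials in the dry bath. First slide the open box of pipette tips flat along the bench, without lifting or tipping it, until it lies inside the blue tape outline beside the bath and lines up with it. Then raise the bath's cover by its black handle and keep holding it open at about 60 degrees from shut: it falls shut when let go, so finish while still holding it, and leave the bottle, vial and beaker standing around it where they are.

Things in the scene. Friction and masses are not known exactly. Their poses are not given: they have to be found in the camera images.
- tips: open box of pipette tips, blue with yellow tips, loose, about 0.25 kg, 68 mm along its x, 118 mm along its y, 43 mm tall; origin at the centre of its underside, z up. Stands on the bench
- tape_outline: rectangle of light blue masking tape stuck flat on the bench to the right of the dry bath (0.6 mm thick, no obstacle): inner opening 96 mm along its x, 146 mm along its y, strips 19 mm wide; origin at its centre on the bench, z up. The tip box belongs inside it, its long side along the outline's y (either way round)
- dry_bath: white dry block heater, fixed to the bench: housing 172 mm along x, 190 mm along y, 85 mm high, and a low sloped control panel reaching 50 mm further to the front (-x), at most 55 mm high; aluminium block with six wells and four capped vials under the cover. Origin at the centre of the underside of the housing, x to the back (away from the handle), z up
- cover_hinge (a point): middle of the cover's hinge axis, at the back of the dry bath (in the bath's frame 88, 0, 90 mm); the axis runs along the bath's y
- cover_handle (a point): middle of the black handle bar at the front of the cover: round bar, 12 mm diameter, along the bath's y, straight for 84 mm, on two posts 100 mm apart, 45 mm in front of the cover's front wall (39 mm free gap behind the bar). Shut, it is 213 mm in front of the hinge axis and 26 mm above it; it moves with the cover. Axes as the cover's: x to the back and z up when shut
- cover (a joint): angle of the cover, rad: 0 shut, grows as the front rises, 60 degrees = 1.047, stop at 1.4. The cover is 168 mm deep, 186 mm wide, 46 mm tall, clear with a grey frame, about 0.5 kg, hinged freely: it falls shut from every angle when let go
- buffer_bottle: reagent bottle with a blue cap, 57 mm diameter, 100 mm tall, loose bystander; origin at the centre of its underside
- spare_vial: small capped vial, 28 mm diameter, 59 mm tall, loose bystander; origin at the centre of its underside
- glass_beaker: empty clear beaker, 54 mm diameter, 70 mm tall, loose bystander, stands in front of the bath, its centre 60 to 80 mm before the handle bar; origin at the centre of its underside

How it is judged:
On the way, in this order (a step that is already met when the one before it is completed fails the run):
1. the tip box lies inside the tape outline while the cover is still shut (horizontal distance between tips and tape_outline below 0.022 m and angle between the y axis of tips and the y axis of tape_outline, either way round below 0.27 rad and linear speed of tips below 0.02 m/s and value of joint cover below 0.1 rad), for 0.2 s.
2. the cover is raised to about 60 degrees (value of joint cover between 0.907 and 1.187 rad), for 0.2 s.
At the end, for the whole second after the job is handed in: The gripper's fingers hold the cover by its handle (tool point within 60 mm of the middle of the bar), still at 60 degrees, give or take 8, and nothing else carries it; the tip box rests flat on the bench, its centre within 22 mm of the outline's centre and turned less than 0.27 rad from it (all of step 2 and velocity of joint cover between -0.1 and 0.1 rad/s and contact force between the fingers and cover above 0.3 N and distance between the grasp point and cover_handle below 0.06 m and contact force between each of tips, buffer_bottle, spare_vial, glass_beaker and cover below 0.05 N and horizontal distance between tips and tape_outline below 0.022 m and angle between the y axis of tips and the y axis of tape_outline, either way round below 0.27 rad and angle between tips's own z axis and vertical below 0.1 rad and height (world z) of tips below 0.006 m and linear speed of tips below 0.02 m/s); the arm keeps its last pose, push and grip.
It fails at once if the tip box is lifted or tipped (height (world z) of tips above 0.01 m or angle between tips's own z axis and vertical above 0.2 rad).
It fails at once if the bottle, the vial or the beaker is shifted or knocked over (distance of any of buffer_bottle, spare_vial, glass_beaker from where it was at the start of the episode above 0.02 m or angle between any of buffer_bottle, spare_vial, glass_beaker's own z axis and vertical above 0.3 rad).
It also fails if it takes over 54 s, if anything falls off the work surface, if the arm or the gripper's body presses on something with over 40 N, if the wrist force passes 120 N, or if a joint passes its speed limit or range.

### The arm

A 6-joint arm with a two-finger parallel gripper is mounted at the origin on a cart in front of the work surface, level with it; the furniture and walls round the work are solid. World frame = base frame: x ahead of the robot, y to its left, z up, the work surface at z = 0. Lengths are in m, angles in rad, forces in N, time in s.
With the tool pointing down it reaches from about 0.275 to 1 m from the base axis. Payload 8.4 kg.
Tool frame: the origin (TCP) lies between the finger pads, 19 mm behind the fingertips; this is the grasp point; z points along the fingers, y is the line along which they close (so a half turn about z gives the same grasp; the last joint's range is limited). The gripper opens to 85 mm and grips with 20 to 120 N. Pads are 22 mm wide; open, the fingers measure 114 mm over their backs; the gripper's body (76 mm by 85 mm) begins 54 mm behind the grasp point. The pads swing forward as they close: fully open they stand 13 mm farther back than shut.
Start: joints at [-1.15, 0.353, 1.633, -0, 1.155, -0.002], TCP at [0.256, -0.57, 0.25] pointing down, gripper open.
Joint ranges: [-2.63, 2.63], [-0.92, 2.1], [0.06, 2.66], [-1.3, 4.44], [0, 2.69], [-3.02, 3.02]. Speed limits (rad/s): [2.22, 2.22, 2.79, 3.14, 3.14, 3.14].

### API

Orientations are given as a rotation vector (axis times angle).
In Python, from cell import r gives the robot as it stands.
- The arm moves only by the tool drive_tool, never from a script. Its argument "deltas" is a list that holds one entry, the list of rows, each a list of 7 numbers: the shift along the tool's x, y, z in mm, then the turn, a rotation vector about the tool's x, y, z in degrees, then the opening, from 0 (shut) to 1 (fully open). In form: [[[dx, dy, dz, ax, ay, az, claw], ...]]. A call has 1 to 12 rows; each row shifts and turns the commanded pose from where the row before left it, along the tool's axes as they then stand; what a row does not reach is not made up. A row lasts 1/8 s, in which the tool goes at most 62.5 mm and 10.7 degrees, less where a joint would pass 70% of its speed; a pose out of reach is approached as far as the arm can. A call is refused whole if a number of a shift passes 62.5 or a number of a turn 10.7, either way. A call with a gripper value outside its range is refused whole. The fingers move at their own pace and stop on an object; "force" is the grip in N (left out, the last holds). Time passes only in rows, so rows that do not move let the fingers close. It gives the time, the measured TCP pose, the force, the opening and the grip force at its end, in the units of the state.
- r.read_state(): the state, without advancing time (a new reading comes with each control period).
- r.camera(name): name is "scene" or "top" or "wrist"; returns a dict with "pixels" (384x512x3 uint8, red, green, blue), "intrinsics" (3x3 intrinsics, pixels), "extrinsics" (4x4, takes a point from camera to world coordinates); the wrist camera has in their place "hand_eye" (4x4, takes a point from camera to tool coordinates, whose origin is the TCP and whose axes are the flange's). Camera axes: x right, y down, z forward; pixel columns grow to the right and rows downward; lengths in m; the calibration is good to about 2 mm. The wrist camera is an equidistant fisheye: a pixel r from the principal point sees the ray r / f radians off the axis. A picture is of the moment at which its call begins: read the wrist's pose just before it. There is no depth.
- r.job_done(): hands the job in; it is judged then, once.
Trained networks look in a picture, given as the dict that the camera call returned (one of the last four; its "shot" number tells which), for a name from the list of things; names that differ only in an ending like _2 or _b are one class to them, and where a whole thing is asked for, a point or a joint stands for the part that bears it (a point fixed in the world has none). Each returns a list of dicts, best first, with "p" (0 to 1); they miss things now and then, are a little off and sometimes report something else, mostly with a low value. They report only what shows in the picture. A call takes as long as a camera call.
- r.trace(label, picture): "region" (384x512 bool, what is visible of it) and "xy" ([column, row] in pixels, amid what is visible of it).
The state is a dict: "time_s": time; "q": joint angles; "qvel": joint speeds; "joint_torque": joint torques, N m; "tcp_pos": TCP position; "tool_rot": TCP orientation; "ft_force": force on the tool from outside, world axes, zero at the start; "torque": the same for the moment, N m; "grip_width": finger opening in m; "grasp_force": force on a finger pad.
Only numpy, scipy, OpenCV 4.12 (cv2) and the standard library are available. Lean on these libraries where they do the work, as an engineer would, in place of code of your own. Each camera call takes 0.05 s, during which the arm holds its last target. There are 200 camera calls.

## Working session

There is one attempt and no reset: what is moved stays moved. The work goes in short steps, Python scripts to look and compute and a tool call to move; the robot and the scene stay as the last step left them, time stands still between calls to the robot, and variables do not carry over. Pictures are saved under pics/ and viewed, at most 10 in all, crops included, and the job is handed in when it is done.

Besides the shell and the picture viewer there is one more tool, called after "Call:" as name(argument=value, ...) on one line, values as JSON. drive_tool: Moves the arm, as the interface text tells. Its arguments: {"type":"object","properties":{"deltas":{"type":"array"},"force":{"type":"number"}},"required":["deltas"]}

```bash
mkdir -p pics
cat > h.py <<'E'
import numpy as np, cv2
from cell import r
def ray(pic,uv):
    K=np.array(pic["intrinsics"]);T=np.array(pic["extrinsics"])
    d=T[:3,:3]@np.linalg.solve(K,[uv[0],uv[1],1.]);return T[:3,3],d/np.linalg.norm(d)
def atz(pic,uv,z):
    o,d=ray(pic,uv);return o+d*(z-o[2])/d[2]
def tri(rs):
    A=sum(np.eye(3)-np.outer(d,d) for o,d in rs);b=sum((np.eye(3)-np.outer(d,d))@o for o,d in rs)
    return np.linalg.solve(A,b)
E
python3 - <<'E'
from h import *
np.set_printoptions(precision=3,suppress=True)
ps={n:r.camera(n) for n in("scene","top")}
cv2.imwrite("pics/a.png",np.vstack([ps["scene"]["pixels"],ps["top"]["pixels"]])[:,:,::-1][:, :])
for n,p in ps.items():
    cv2.imwrite(f"pics/{n}.png",p["pixels"][:,:,::-1]); np.savez(f"{n}.npz",K=p["intrinsics"],T=p["extrinsics"])
    print(n,np.array(p["extrinsics"])[:3,3])
    for l in "tips tape_outline dry_bath cover cover_handle buffer_bottle spare_vial glass_beaker".split():
        for o in r.trace(l,p)[:2]:
            m=o["region"].astype(np.uint8); c=max(cv2.findContours(m,0,2)[0],key=cv2.contourArea)
            print(n,l,round(o["p"],2),np.array(o["xy"]),m.sum(),cv2.boundingRect(c),"z0",atz(p,o["xy"],0)[:2])
            np.save(f"m_{n}_{l}.npy",m) if o is not None else 0
print(r.read_state())
E
```

```text
scene [0.767 0.218 0.812]
scene tips 0.64 [313.8 185.4] 1257 (296, 162, 31, 48) z0 [ 0.359 -0.299]
scene tape_outline 0.66 [257.4 150.8] 789 (226, 143, 56, 49) z0 [ 0.442 -0.469]
scene tape_outline 0.19 [232.2 223.9] 7543 (186, 177, 112, 95) z0 [ 0.596 -0.276]
scene dry_bath 0.68 [238. 231.] 10567 (186, 176, 116, 115) z0 [ 0.591 -0.252]
scene dry_bath 0.67 [316.3 236.9] 702 (305, 219, 26, 35) z0 [ 0.429 -0.162]
scene cover 0.65 [229.1 224. ] 7694 (185, 176, 113, 97) z0 [ 0.603 -0.279]
scene buffer_bottle 0.55 [194.4 176.3] 200 (188, 171, 20, 14) z0 [ 0.63  -0.452]
scene spare_vial 0.49 [191.5 166.9] 69 (189, 163, 10, 9) z0 [ 0.627 -0.486]
scene glass_beaker 0.77 [317.3 235. ] 669 (305, 220, 27, 33) z0 [ 0.425 -0.165]
top [ 0.341 -0.269  1.03 ]
top tape_outline 0.87 [326.3 265.7] 2416 (285, 193, 107, 105) z0 [ 0.432 -0.393]
top dry_bath 0.76 [247.9 168.8] 11785 (188, 95, 128, 147) z0 [ 0.617 -0.201]
top cover 0.98 [251.1 154. ] 9192 (194, 95, 122, 129) z0 [ 0.651 -0.204]
top cover_handle 0.93 [252.6 156.9] 9235 (193, 95, 123, 129) z0 [ 0.645 -0.208]
top buffer_bottle 0.62 [330.5 164.1] 784 (316, 146, 29, 35) z0 [ 0.652 -0.378]
top buffer_bottle 0.27 [209.2 241.3] 637 (193, 227, 28, 30) z0 [ 0.449 -0.143]
top spare_vial 0.56 [360.2 173.2] 228 (352, 165, 16, 20) z0 [ 0.64  -0.444]
top spare_vial 0.19 [250.1 167.5] 11801 (188, 94, 128, 148) z0 [ 0.62  -0.206]
top glass_beaker 0.92 [207.7 240.5] 691 (192, 226, 30, 30) z0 [ 0.45 -0.14]
{'time_s': 0.9, 'q': array([-1.15 ,  0.353,  1.633,  0.   ,  1.155, -0.002]), 'qvel': array([ 0.001,  0.001, -0.   , -0.   , -0.001, -0.001]), 'joint_torque': array([  0.001, -60.516, -34.244,   0.   ,   0.001,   0.   ]), 'tcp_pos': array([ 0.256, -0.57 ,  0.25 ]), 'tool_rot': array([3.072, 0.659, 0.   ]), 'ft_force': array([ 0.037,  0.233, -0.273]), 'torque': array([ 0.026, -0.02 ,  0.008]), 'grasp_force': 0.0, 'grip_width': 0.08549348674481515}
```

View pics/scene.png

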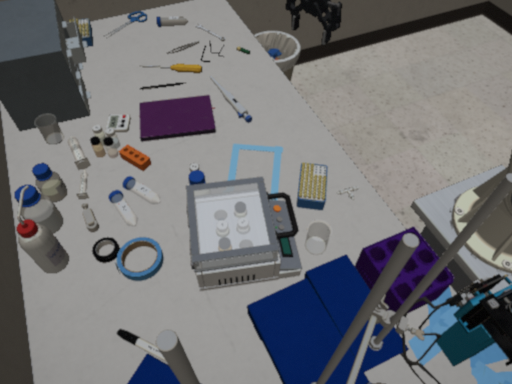

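View pics/top.png

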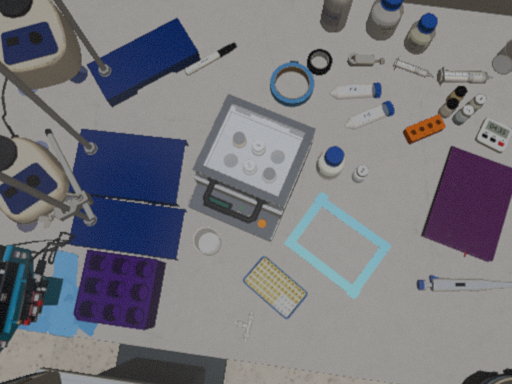

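The scene view shows the tip box at (313,186), the tape at (255,165), the bath at (235,230), and the beaker at (317,237). In the top view the tip box is at (275,288), the tape at (338,244), the handle at (232,203), the beaker at (208,242), the bottle at (331,162), and the vial at (360,173). Next I'll fit the rectangles and zoom in.

Run:
```python
from h import *
np.set_printoptions(precision=4,suppress=True)
P={}
for n in("scene","top"):
    z=np.load(n+".npz");P[n]=dict(intrinsics=z["K"],extrinsics=z["T"],img=cv2.imread(f"pics/{n}.png"))
print(P["top"]["intrinsics"],P["top"]["extrinsics"])
def rect(n,m,z):
    c=max(cv2.findContours(m.astype(np.uint8),0,1)[0],key=cv2.contourArea)
    w=np.array([atz(P[n],p[0],z)[:2] for p in c]).astype(np.float32)*1000
    (cx,cy),(a,b),t=cv2.minAreaRect(w); box=cv2.boxPoints(((cx,cy),(a,b),t))
    print(n,"c",cx,cy,"size",a,b,t); return
rect("top",np.load("m_top_tape_outline.npy"),0)
# tape, by colour
for n,x0,y0,x1,y1 in(("top",230,245,320,330),("scene",290,155,335,215)):
    hsv=cv2.cvtColor(P[n]["img"],cv2.COLOR_BGR2HSV)
    roi=np.zeros(hsv.shape[:2],np.uint8);roi[y0:y1,x0:x1]=255
    y=cv2.inRange(hsv,(15,50,90),(40,255,255))&roi
    y=cv2.morphologyEx(y,cv2.MORPH_CLOSE,np.ones((7,7)));rect(n,y,.05);rect(n,y,.043)
    a=((hsv[:,:,1]>60)*255).astype(np.uint8)&roi;a=cv2.morphologyEx(a,cv2.MORPH_CLOSE,np.ones((5,5)));rect(n,a,.043)
t=P["top"]["img"][185:325,180:400];s=P["scene"]["img"][155:290,180:340]
t=cv2.resize(t,None,fx=3.6,fy=3.6,interpolation=3);s=cv2.resize(s,None,fx=4.4,fy=4.4,interpolation=3)
for im,k,ox,oy in((t,3.6,180,185),(s,4.4,180,155)):
    for u in range(ox,ox+230,20): cv2.putText(im,str(u),(int((u-ox)*k),10),0,.35,(0,0,255));cv2.line(im,(int((u-ox)*k),12),(int((u-ox)*k),18),(0,0,255))
    for v in range(-(-oy//20)*20,oy+150,20): cv2.putText(im,str(v),(0,int((v-oy)*k)),0,.35,(0,0,255));cv2.line(im,(25,int((v-oy)*k)),(31,int((v-oy)*k)),(0,0,255))
cv2.imwrite("pics/tz.png",t);cv2.imwrite("pics/sz.png",s)
```

```text
[[490.0013   0.     260.2207]
 [  0.     490.0013 191.118 ]
 [  0.       0.       1.    ]] [[ 0.1377 -0.9661  0.2181  0.3406]
 [-0.9905 -0.134   0.0321 -0.2687]
 [-0.0018 -0.2205 -0.9754  1.0301]
 [ 0.      0.      0.      1.    ]]
top c 480.2383117675781 -411.31231689453125 size 190.0282440185547 140.30853271484375 58.833133697509766
top c 373.1827697753906 -291.38470458984375 size 106.68020629882812 61.49891662597656 57.407615661621094
top c 373.41558837890625 -291.5464782714844 size 107.442138671875 61.938148498535156 57.4076042175293
top c 373.1802673339844 -291.3980712890625 size 117.49017333984375 67.23179626464844 57.38750457763672
scene c 378.5563659667969 -283.05584716796875 size 107.68180084228516 60.84442901611328 57.51780700683594
scene c 374.9927978515625 -287.6595458984375 size 108.6706771850586 61.40321350097656 57.51780319213867
scene c 382.6864013671875 -273.3831481933594 size 139.0723114013672 65.12774658203125 55.83717727661133
```

View pics/tz.png

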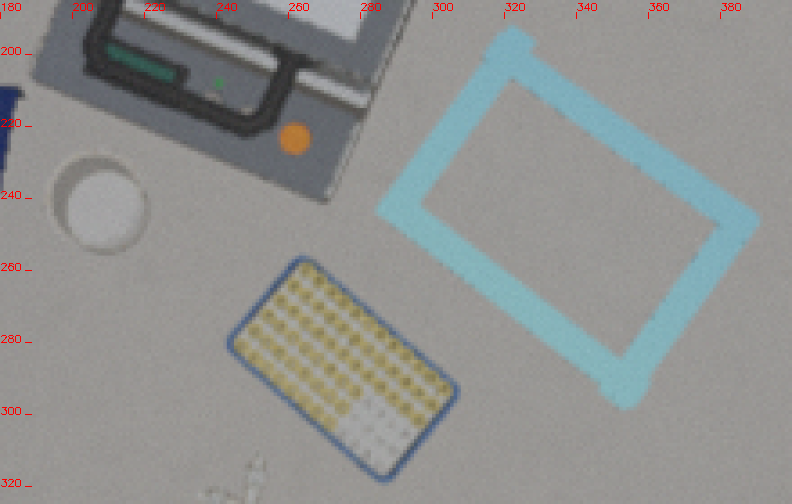

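View pics/sz.png

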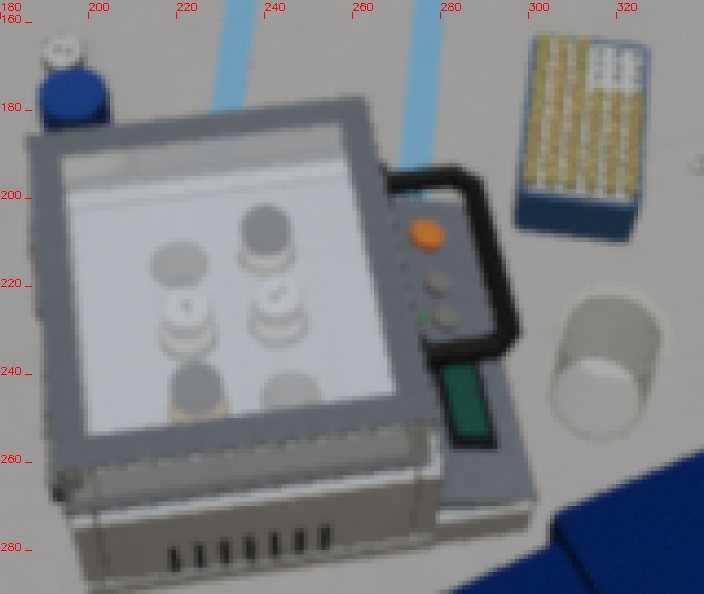

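The zooms show, in original pixels:
- **Handle bar, top view:** from about (205,203) to (251,220).
- **Handle bar, scene view:** from (289,195) to (296,231).
- **Tape inner corners, top view:** (322,206), (297,241), (353,284) and (380,248).

```bash
cat >> h.py <<'E'
from scipy.spatial.transform import Rotation as R
def go(x,y,z,yaw,s=None):
    """total shift (mm, in present tool axes) and turn (deg about tool z) to a tool-down pose, tool x at yaw deg"""
    s=s or r.read_state();A=R.from_rotvec(s["tool_rot"]);B=R.from_euler("z",yaw,degrees=True)*R.from_euler("x",180,degrees=True)
    print("shift",A.inv().apply(np.array([x,y,z])-s["tcp_pos"])*1000,"turn",np.degrees((A.inv()*B).as_rotvec()))
E
python3 - <<'E'
from h import *
np.set_printoptions(precision=3,suppress=True)
P={}
for n in("scene","top"):
    z=np.load(n+".npz");P[n]=dict(intrinsics=z["K"],extrinsics=z["T"])
t=lambda u,v:(180+u/3.6,185+v/3.6); s=lambda u,v:(180+u/4.4,155+v/4.4)
T,S=P["top"],P["scene"]
for a,b in(((90,65),(512,335)),((255,128),(480,178)),((175,98),(497,255))):
    print("handle",tri([ray(T,t(*a)),ray(S,s(*b))]))
c=np.array([atz(T,t(*p),0) for p in((513,77),(420,203),(622,358),(720,228))])[:,:2]
print("tape inner",c,c.mean(0),np.linalg.norm(np.diff(c,axis=0),axis=1))
for i,j in((1,2),(0,3)):d=c[j]-c[i];print(np.degrees(np.arctan2(d[1],d[0])))
k=np.array([atz(T,t(*p),.043) for p in((303,257),(228,343),(385,480),(458,392))])[:,:2]
print("box",k,k.mean(0),np.linalg.norm(np.diff(k,axis=0),axis=1))
for i,j in((1,2),(0,3)):d=k[j]-k[i];print(np.degrees(np.arctan2(d[1],d[0])))
for a,b in(((385,480),(535,38)),((458,392),(650,45)),((303,257),(634,200)),((228,343),(518,190))): pass
# two-view rim check: match box corners by nearest triangulation
for a,b in(((303,257),(634,203)),((228,343),(646,45)),((385,480),(535,35)),((458,392),(518,192))):
    print("pair",tri([ray(T,t(*a)),ray(S,s(*b))]))
print("beaker base", atz(T,t(107,210),.003)[:2], atz(S,s(598,398),.003)[:2])
print("bottle",atz(T,(334.5,155.5),.1)[:2],"vial",atz(T,(361.5,170.),.059)[:2])
print("rods",[atz(T,p,0)[:2] for p in((105,70),(90,148),(90,218))])
E
```

```text
handle [ 0.508 -0.137  0.114]
handle [ 0.483 -0.226  0.115]
handle [ 0.494 -0.183  0.112]
tape inner [[ 0.556 -0.371]
 [ 0.474 -0.326]
 [ 0.401 -0.451]
 [ 0.484 -0.501]] [ 0.479 -0.412] [0.094 0.145 0.096]
-120.0011284782456
-119.27919679498869
box [[ 0.43  -0.263]
 [ 0.377 -0.228]
 [ 0.317 -0.323]
 [ 0.368 -0.357]] [ 0.373 -0.293] [0.063 0.113 0.062]
-122.57146280223567
-123.0523112852103
pair [ 0.407 -0.24   0.05 ]
pair [ 0.378 -0.236  0.152]
pair [ 0.341 -0.342  0.028]
pair [ 0.366 -0.366 -0.133]
beaker base [ 0.444 -0.145] [ 0.443 -0.141]
bottle [ 0.64  -0.374] vial [ 0.63  -0.436]
rods [array([0.803, 0.155]), array([0.616, 0.15 ]), array([0.463, 0.116])]
```

Run:
```python
from h import *
np.set_printoptions(precision=3,suppress=True)
P={}
for n in("scene","top"):
    z=np.load(n+".npz");P[n]=dict(intrinsics=z["K"],extrinsics=z["T"])
t=lambda u,v:(180+u/3.6,185+v/3.6); s=lambda u,v:(180+u/4.4,155+v/4.4)
q=[tri([ray(P["top"],t(*a)),ray(P["scene"],s(*b))]) for a,b in(((303,257),(518,192)),((228,343),(634,203)),((385,480),(648,45)),((458,392),(535,35)))]
print(np.array(q),np.mean(q,0))
go(.373,-.292,.12,57.3)
```

```text
[[ 0.43  -0.262  0.029]
 [ 0.377 -0.227  0.032]
 [ 0.315 -0.322  0.036]
 [ 0.368 -0.357  0.032]] [ 0.372 -0.292  0.032]
shift [ 220.327 -205.683  129.979] turn [  0.001  -0.001 -33.077]
```

Call:
drive_tool(deltas=[[[37,-34,18,0,0,0,1],[37,-34,18,0,0,0,1],[37,-34,18,0,0,0,1],[37,-34,18,0,0,0,1],[37,-34,18,0,0,0,1],[36,-36,18,0,0,0,1],[0,0,0,0,0,-8.3,1],[0,0,0,0,0,-8.3,1],[0,0,0,0,0,-8.3,1],[0,0,0,0,0,-8.2,1],[0,0,0,0,0,0,1],[0,0,0,0,0,0,1]]], force=20)

```text
time_s: 2.4
tcp_pos: [0.3735, -0.2915, 0.142]
tool_rot: [2.759, 1.502, 0.0]
ft_force: [-0.3, 0.0, 0.0]
grip_width: 0.0857
grasp_force: 0.0
```

Call:
drive_tool(deltas=[[[0,0,30,0,0,0,1],[0,0,30,0,0,0,1],[0,0,20,0,0,0,1],[0,0,15,0,0,0,1],[0,0,10,0,0,0,1],[0,0,9,0,0,0,1],[0,0,0,0,0,0,1],[0,0,0,0,0,0,1]]])

```text
time_s: 3.4
tcp_pos: [0.3737, -0.2916, 0.0283]
tool_rot: [2.756, 1.506, 0.0]
ft_force: [0.4, -0.6, -0.5]
grip_width: 0.0854
grasp_force: 0.0
```

Run:
```python
from h import *
p=r.camera("wrist");cv2.imwrite("pics/w1.png",p["pixels"][:,:,::-1]);print(r.read_state()["ft_force"])
```

```text
[-0.24760231 -1.03707461  0.28457654]
```

View pics/w1.png

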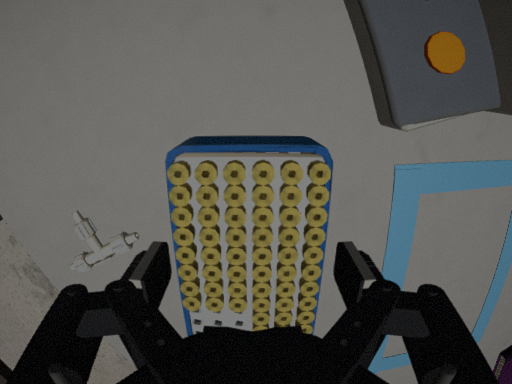

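The box, spanning columns 168–332, sits centred and square between the two fingers at (155,270) and (350,270), with nothing touching. I'll close on it.

Call:
drive_tool(deltas=[[[0,0,0,0,0,0,0.6],[0,0,0,0,0,0,0.6],[0,0,0,0,0,0,0.6],[0,0,0,0,0,0,0.6],[0,0,0,0,0,0,0.6]]], force=20)

```text
time_s: 4.08
tcp_pos: [0.3736, -0.2915, 0.0284]
tool_rot: [2.756, 1.507, 0.0]
ft_force: [-0.4, 1.5, 5.6]
grip_width: 0.0677
grasp_force: 22.9
```

Run:
```python
from h import *
np.set_printoptions(precision=3,suppress=True)
s=r.read_state();print(s["tcp_pos"],s["grip_width"],s["grasp_force"],s["ft_force"]);go(.479,-.412,s["tcp_pos"][2],60.2)
```

```text
[ 0.374 -0.292  0.028] 0.06772781001778529 22.92275458574295 [-0.371  1.507  5.621]
shift [-44.483 153.796   0.063] turn [ 0.023  0.003 -2.877]
```

Call:
drive_tool(deltas=[[[-2,8,0,0,0,0,0.6],[-4.5,15,0,0,0,0,0.6],[-5,17,0,0,0,0,0.6],[-5,17,0,0,0,0,0.6],[-5,17,0,0,0,0,0.6],[-5,17,0,0,0,0,0.6],[-5,17,0,0,0,0,0.6],[-5,17,0,0,0,0,0.6],[-4,15,0,0,0,0,0.6],[-3,10,0,0,0,0,0.6],[-1,4,0,0,0,-2.9,0.6],[0,0,0,0,0,0,0.6]]])

```text
time_s: 5.58
tcp_pos: [0.4786, -0.4116, 0.0283]
tool_rot: [-2.716, -1.576, 0.001]
ft_force: [-1.8, 2.0, 6.8]
grip_width: 0.0677
grasp_force: 24.0
```

Run:
```python
from h import *
np.set_printoptions(precision=3,suppress=True)
p=r.camera("top");print(r.read_state()["tcp_pos"]);i=p["pixels"][:,:,::-1][90:330,180:400];cv2.imwrite("pics/t2.png",cv2.resize(i,None,fx=2.5,fy=2.5,interpolation=3))
```

```text
[ 0.479 -0.412  0.028]
```

View pics/t2.png

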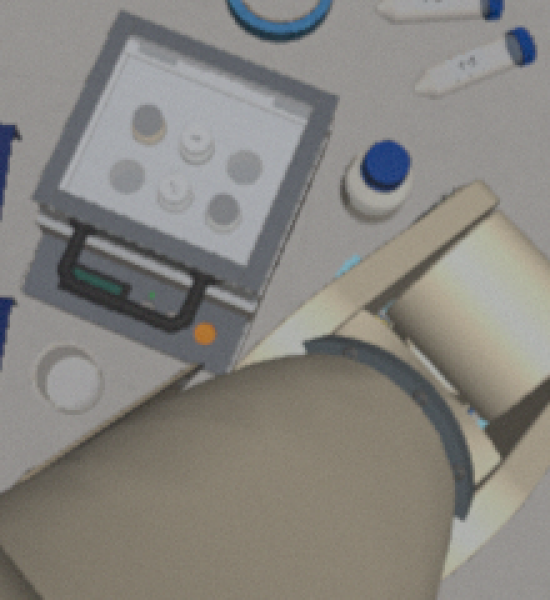

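The arm hides the box and tape here. The bath, bottle at (380,178) and beaker at (70,380) are unmoved. I'll release, rise and look again.

Call:
drive_tool(deltas=[[[0,0,0,0,0,0,0.85],[0,0,0,0,0,0,1],[0,0,0,0,0,0,1],[0,0,0,0,0,0,1],[0,0,-10,0,0,0,1],[0,0,-30,0,0,0,1],[0,0,-50,0,0,0,1],[0,0,-50,0,0,0,1],[0,0,-50,0,0,0,1],[0,0,-40,0,0,0,1],[0,0,0,0,0,0,1],[0,0,0,0,0,0,1]]])

```text
time_s: 7.12
tcp_pos: [0.4787, -0.4117, 0.2579]
tool_rot: [-2.717, -1.576, 0.0]
ft_force: [-0.6, 0.3, -0.3]
grip_width: 0.0852
grasp_force: 0.0
```

```bash
cat > look.py <<'E'
from h import *
np.set_printoptions(precision=3,suppress=True)
def wpix(P,s,uv):
    K=np.array(P["intrinsics"]);H=np.array(P["hand_eye"]);v=np.array([(uv[0]-K[0,2])/K[0,0],(uv[1]-K[1,2])/K[1,1]])
    th=np.linalg.norm(v);d=np.r_[v/th*np.sin(th),np.cos(th)] if th>0 else np.array([0,0,1.])
    A=R.from_rotvec(s["tool_rot"]).as_matrix();return s["tcp_pos"]+A@H[:3,3],A@H[:3,:3]@d
def watz(P,s,uv,z):
    o,d=wpix(P,s,uv);return (o+d*(z-o[2])/d[2])
E
python3 - <<'E'
from look import *
s=r.read_state();p=r.camera("wrist");print(s["tcp_pos"],s["tool_rot"])
cv2.imwrite("pics/w2.png",p["pixels"][:,:,::-1])
for l,z in(("tips",.043),("tape_outline",0)):
    o=r.trace(l,p)
    if not o: print(l,"none");continue
    m=o[0]["region"].astype(np.uint8);c=max(cv2.findContours(m,0,1)[0],key=cv2.contourArea)
    w=np.array([watz(p,s,q[0].astype(float),z)[:2]*1000 for q in c],np.float32);print(l,o[0]["p"],cv2.minAreaRect(w),cv2.boundingRect(c))
np.savez("w2.npz",K=p["intrinsics"],H=p["hand_eye"],t=s["tcp_pos"],r=s["tool_rot"])
E
```

```text
[ 0.479 -0.412  0.258] [-2.717 -1.576  0.   ]
tips 0.93 ((479.29296875, -408.907958984375), (118.27206420898438, 67.1394271850586), 60.486507415771484) (223, 112, 59, 99)
tape_outline 0.75 ((479.2882385253906, -409.67401123046875), (194.73443603515625, 140.41336059570312), 58.84639358520508) (199, 83, 111, 141)
```

View pics/w2.png

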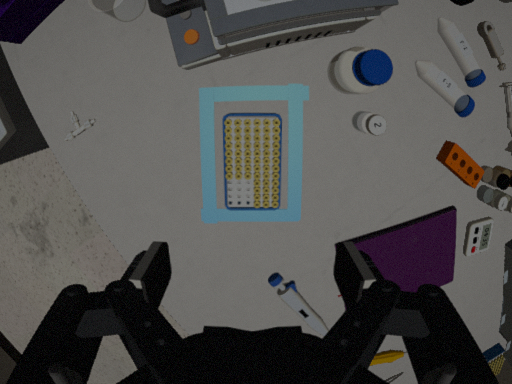

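The tip box, columns 223–282, sits centred and square inside the tape outline, columns 199–310, and the measured centres are 1 mm apart. Next is the handle.

Run:
```python
from h import *
np.set_printoptions(precision=3,suppress=True)
go(.4955,-.1815,.23,74.3)
```

```text
shift [208.11  -99.417  26.952] turn [ -0.127  -0.041 -14.078]
```

Call:
drive_tool(deltas=[[[30,-14,0,0,0,0,0.42],[40,-19,0,0,0,0,0.42],[40,-19,0,0,0,0,0.42],[40,-19,0,0,0,0,0.42],[38,-18,0,0,0,0,0.42],[20,-10,0,0,0,0,0.42],[0,0,0,0,0,-7,0.42],[0,0,0,0,0,-7,0.42],[0,0,10,0,0,0,0.42],[0,0,17,0,0,0,0.42],[0,0,0,0,0,0,0.42],[0,0,0,0,0,0,0.42]]])

```text
time_s: 8.78
tcp_pos: [0.4963, -0.1824, 0.2306]
tool_rot: [-2.506, -1.894, 0.001]
ft_force: [0.4, -0.1, 0.5]
grip_width: 0.0356
grasp_force: 0.0
```

Run:
```python
from look import *
s=r.read_state();p=r.camera("wrist");print(s["tcp_pos"],s["tool_rot"],s["grip_width"])
cv2.imwrite("pics/w3.png",p["pixels"][:,:,::-1])
np.savez("w3.npz",K=p["intrinsics"],H=p["hand_eye"],t=s["tcp_pos"],r=s["tool_rot"])
# project expected bar ends by search
from scipy.optimize import minimize
for q in((.483,-.226,.115),(.508,-.137,.115)):
    q=np.array(q);f=lambda uv:-(lambda o,d:np.dot(d,(q-o)/np.linalg.norm(q-o)))(*wpix(p,s,uv))
    print(q,minimize(f,[250,150],method="Nelder-Mead").x)
```

```text
[ 0.496 -0.182  0.231] [-2.506 -1.894  0.001] 0.03564063856418624
[ 0.483 -0.226  0.115] [251.724 239.593]
[ 0.508 -0.137  0.115] [251.564 136.665]
```

View pics/w3.png

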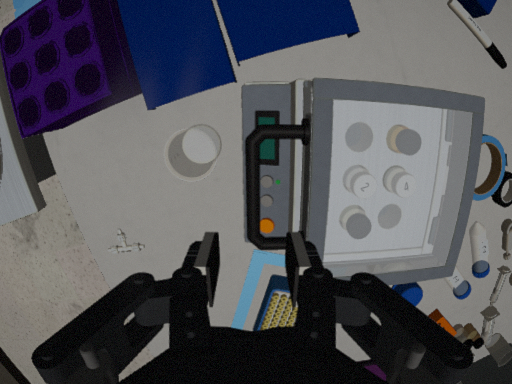

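The bar lies along column 252, rows 135–240, exactly where predicted, and between the fingers at columns 207 and 297. The beaker at (192,152) is clear. I'll go down and grip.

Call:
drive_tool(deltas=[[[0,0,20,0,0,0,0.42],[0,0,25,0,0,0,0.42],[0,0,20,0,0,0,0.42],[0,0,20,0,0,0,0.42],[0,0,16,0,0,0,0.42],[0,0,14,0,0,0,0.42],[0,0,0,0,0,0,0.42]]])

```text
time_s: 9.7
tcp_pos: [0.496, -0.1822, 0.1152]
tool_rot: [-2.504, -1.895, 0.001]
ft_force: [0.4, -0.4, -0.0]
grip_width: 0.036
grasp_force: 0.0
```

Call:
drive_tool(deltas=[[[0,0,0,0,0,0,0],[0,0,0,0,0,0,0],[0,0,0,0,0,0,0],[0,0,0,0,0,0,0],[0,0,0,0,0,0,0]]], force=40)

```text
time_s: 10.32
tcp_pos: [0.4967, -0.1824, 0.1166]
tool_rot: [2.505, 1.895, 0.001]
ft_force: [-1.8, 0.6, 6.8]
grip_width: 0.0102
grasp_force: 39.3
```

Call:
drive_tool(deltas=[[[0,1.6,-11,0,0,0,0],[0,2.3,-11,0,0,0,0],[0,2.8,-10.9,0,0,0,0],[0,3.4,-10.7,0,0,0,0],[0,0,0,0,0,0,0]]])

```text
time_s: 10.95
tcp_pos: [0.506, -0.185, 0.1604]
tool_rot: [-2.505, -1.895, 0.0]
ft_force: [-3.2, 1.4, -0.7]
grip_width: 0.0106
grasp_force: 39.1
```

Small forces, tracking the arc. Continuing.

Call:
drive_tool(deltas=[[[0,4,-10.5,0,0,0,0],[0,4.4,-10.3,0,0,0,0],[0,5,-10,0,0,0,0],[0,5.5,-9.8,0,0,0,0],[0,6,-9.5,0,0,0,0],[0,6.6,-9.1,0,0,0,0],[0,7,-8.8,0,0,0,0],[0,7.4,-8.4,0,0,0,0],[0,0,0,0,0,0,0]]])

```text
time_s: 12.08
tcp_pos: [0.5486, -0.1966, 0.2376]
tool_rot: [-2.502, -1.893, 0.003]
ft_force: [-15.9, 6.7, 11.2]
grip_width: 0.0104
grasp_force: 39.4
```

Call:
drive_tool(deltas=[[[0,7.9,-8,0,0,0,0],[0,8.3,-7.6,0,0,0,0],[0,8.7,-7.1,0,0,0,0],[0,9,-6.7,0,0,0,0],[0,9.4,-6.2,0,0,0,0],[0,9.7,-5.7,0,0,0,0],[0,10,-5.2,0,0,0,0],[0,10.2,-4.7,0,0,0,0],[0,0,0,0,0,0,0],[0,0,0,0,0,0,0]]])

```text
time_s: 13.32
tcp_pos: [0.622, -0.2165, 0.2904]
tool_rot: [2.504, 1.895, 0.005]
ft_force: [-5.5, 7.2, 13.0]
grip_width: 0.0103
grasp_force: 41.7
```

Run:
```python
from look import *
s=r.read_state();print(s["tcp_pos"],s["ft_force"],s["torque"],s["grip_width"],s["grasp_force"])
h=np.array([.4955+.213*.963,-.1815-.213*.271,.09]);d=s["tcp_pos"]-h
b=-(d[0]*.963-d[1]*.271);print("R",np.hypot(b,d[2]),"angle",np.degrees(np.arctan2(d[2],b))-7)
a=r.camera("scene")["pixels"];w=r.camera("wrist")["pixels"]
cv2.imwrite("pics/e.png",np.hstack([cv2.resize(a[100:310,150:360],(395,395)),cv2.resize(w,(400,300))[:,:].repeat(1,0) if 0 else np.vstack([cv2.resize(w,(400,300)),np.zeros((95,400,3),np.uint8)])])[:,:,::-1])
```

```text
[ 0.622 -0.217  0.29 ] [-5.457  7.16  12.999] [1.17  0.978 0.159] 0.010348856472217975 41.71819746494293
R 0.21649178822657664 angle 60.768156167273744
```

View pics/e.png

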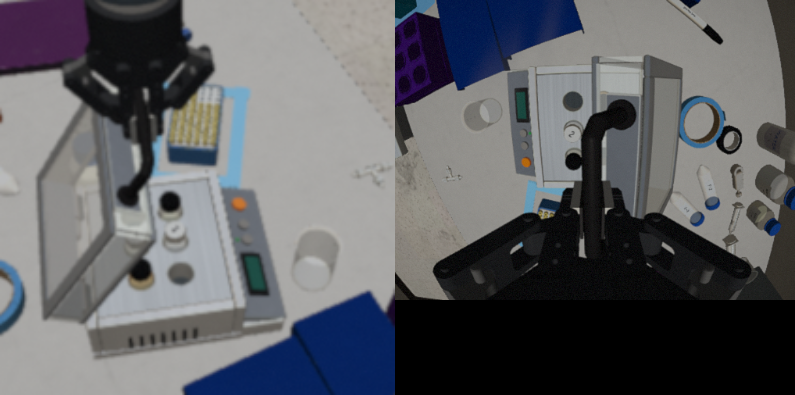

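The handle is still gripped, the cover is open at about 61° from the TCP geometry, the tip box is inside the outline, and the beaker, at (317,260) in the left panel, is standing.

```bash
python3 -c "
from cell import r
print(r.job_done())"
```

```text
the job is handed in; nothing more can be done
None
```

The job is handed in: the tip box was measured about 1 mm off the tape outline's centre and lined up with it, and the gripper is still holding the cover by its handle at about 61°; the bottle, vial and beaker were not touched, and no verdict came back.

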